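Stop the ultrasonic cleaner and push its counterweighted lid up

TASK

The ultrasonic instrument cleaner has run long enough: press its stop button (the larger button, at the front of the control deck) and let go, then push the lid up until the counterweight takes it over and it rests fully open on its stop. Only touch and push with the fingertips or the outside of the fingers: do not pinch the handle or force or fling the lid, do not press the small start button, and do not shove or lift the cleaner or disturb the things standing around it.

Things in the scene. Friction and masses are not known exactly. Their poses are not given: they have to be found in the camera images.
- cleaner: Bench-top ultrasonic cleaner, white housing loose on rubber feet, 170 deep (x) x 310 wide (y) mm, rim and deck 150 mm high, 4 to 5.5 kg, front turned to the robot's right. Origin under its centre, on the worktop; x from front to back (hinge side), y to its left, z up. Tank and lid fill y -60 to 155 mm; the flat control deck y -155 to -60 mm has stop (front), start and a timer dial (back).
- lid_handle (a point): Centre of the lid's handle: black round bar 12 mm thick, 120 mm long, parallel to the cleaner's y, on two 8 mm steel stems 110 mm apart. Lid shut: 158 mm above the worktop, 33 mm in front of the housing's front face, 29 mm in front of the lid's edge, with nothing below it. Moves with the lid.
- lid_hinge (a point): Middle of the lid's hinge axis (parallel to the cleaner's y), at the rear edge, 157 mm above the worktop. The handle bar travels round it on a radius of 211 mm, first straight up, then backwards.
- lid (a joint): Angle of the steel lid (177 x 221 x 12 mm): 0 shut and level, grows as its front rises, stop at 1.83 (leaning back). A 215 mm steel counterweight bar on straps behind the hinge swings down behind the housing. Below the balance point (between 0.58 and 0.85) it falls shut; past it, it goes over to the stop by itself in 1 to 4 s and stays. Damped; about 1.5 N at the handle lifts it (more if fast).
- stop_top (a point): Centre of the top face of the stop button: grey, round, 28 mm across, 172 mm above the worktop, in a dark collar 44 mm across and 12 mm high. Pressed straight down. The point moves with the button.
- stop (a joint): Travel of the stop button: 0 released, 0.005 (5 mm) fully pressed; a spring returns it. It takes about 1.5 N to start and 5 N to press home, and registers from 3.5 mm.
- start (a joint): Travel of the start button, grey, 16 mm across, top 171 mm above the worktop, in a dark collar 32 mm across, 60 mm behind the stop button: 0 released, 0.004 pressed. Not to be pressed.
- bottle: White disinfectant bottle, 68 mm across, 170 mm high, standing behind the cleaner. Bystander. Origin: centre of its underside.
- jar: Glass jar with steel cap, 80 mm across, 100 mm high, standing behind the cleaner. Bystander. Origin: centre of its underside.
- tumbler: White plastic tumbler, 70 mm across, 85 mm high, standing in front of the cleaner's control deck. Bystander. Origin: centre of its underside.
- cassette: Closed steel instrument cassette, 180 x 90 x 28 mm, lying flat on the worktop in front of the cleaner, its near edge some 70 to 130 mm from below the handle bar. Bystander. Origin: centre of its underside.

How it is judged:
By the outcome, as a careful person would: the job done as asked, in the order asked, and still so for the second after the job is handed in, with the robot touching nothing.
It also fails if it takes over 59 s, if anything falls off the work surface, if the arm or the gripper's body presses on something with over 40 N, if the wrist force passes 120 N, or if a joint passes its speed limit or range.

ROBOT

A 6-joint arm with a two-finger parallel gripper is mounted at the origin on the work surface. World frame = base frame: x ahead of the robot, y to its left, z up, the work surface at z = 0. Lengths are in m, angles in rad, forces in N, time in s.
With the tool pointing down it reaches from about 0.35 to 0.8 m from the base axis. Payload 7.3 kg.
Tool frame: the origin (TCP) lies at the very end of the fingers, on their centre line; the grasp point (between the pads) lies behind it (r.pinch_z is the z of the grasp point in the tool frame, in m); z points along the fingers, y is the line along which they close (so a half turn about z gives the same grasp; the last joint's range is limited). The gripper opens to 85 mm and grips with 20 to 120 N. Pads are 22 mm wide; open, the fingers measure 114 mm over their backs; the gripper's body (76 mm by 85 mm) begins 54 mm behind the grasp point. The pads swing forward as they close: fully open they stand 13 mm farther back than shut.
Start: joints at [1.134, 0.342, 1.524, -0, 1.275, -0.146], TCP at [0.151, 0.503, 0.231] pointing down, gripper open.
Joint ranges: [-2.53, 2.53], [-0.77, 2.02], [0.04, 2.7], [-1, 4.14], [0.28, 2.66], [-3.11, 3.11]. Speed limits (rad/s): [2.57, 2.57, 3.14, 3.14, 3.14, 3.14].

INTERFACE

Orientations are given as [roll, pitch, yaw] about the fixed x, y, z axes, in that order (R = Rz(yaw) Ry(pitch) Rx(roll)).
In Python, from bench import r, cams gives the robot as it stands.
- The arm moves only by the tool move_arm, never from a script. Its argument "commands" is a list of rows, each an object of numbers: "tx", "ty", "tz": the shift along the world's x, y, z in cm; "roll": the turn about the world's z in degrees; "jaw": the closure in counts, from 0 (fully open) to 255 (shut). In form: [{"tx": .., "ty": .., "tz": .., "roll": .., "jaw": ..}, ...]. A call has 1 to 5 rows; each row is the pose to reach, as a shift and turn from the pose commanded when the call began; what a row does not reach only later rows make up. A row lasts 1/12 s, in which the tool goes at most 41.7 mm and 7.16 degrees, less where a joint would pass 70% of its speed; a pose out of reach is approached as far as the arm can. A call with a gripper value outside its range is refused whole. The fingers move at their own pace and stop on an object; "grip_force" is the grip in N (left out, the last holds). Time passes only in rows, so rows that repeat a pose let the fingers close. It gives the time, the measured TCP pose, the force, the opening and the grip force at its end, in the units of the state.
- r.observe(): the state, without advancing time (a new reading comes with each control period).
- cams.read_camera(name): name is "scene" or "top" or "wrist"; returns the picture (400x640x3 uint8, red, green, blue); there is no depth.
- cams.camera_info(name): a dict with "intrinsics" (3x3 intrinsics, pixels), "k1" (the pictures are not rectified: a ray, as slopes to the right and down, at radius r is drawn at 1 + k1 r^2 times it, then the intrinsics apply), "world_to_cam" (4x4, takes a point from world to camera coordinates). Camera axes: x right, y up, looking along -z (the intrinsics and any distortion apply to the point x, -y, -z); pixel columns grow to the right and rows downward; lengths in m; the calibration is good to about 2 mm. A picture is of the moment at which its call begins: read the wrist's pose just before it. camera_info takes no time and is no camera call; for the wrist camera it gives the pose at the moment of the call.
- r.job_done(): hands the job in; it is judged then, once.
The state is a dict: "time_s": time; "q": joint angles; "joint_velocities": joint speeds; "effort": joint torques, N m; "tool_pos": TCP position; "eef_rot": TCP orientation; "force": force on the tool from outside, world axes, zero at the start; "moment": the same for the moment, N m; "width": opening from 0.0 (shut) to 1.0 (fully open); "finger_force": force on a finger pad.
Only numpy, scipy, OpenCV 4.12 (cv2) and the standard library are available. Lean on these libraries where they do the work, as an engineer would, in place of code of your own. Each camera call takes 0.05 s, during which the arm holds its last target. There are 200 camera calls.

## Working session

There is one attempt and no reset: what is moved stays moved. The work goes in short steps, Python scripts to look and compute and a tool call to move; the robot and the scene stay as the last step left them, time stands still between calls to the robot, and variables do not carry over. Pictures are saved under pics/ and viewed, at most 10 in all, crops included, and the job is handed in when it is done.

Besides the shell and the picture viewer there is one more tool, called after "Call:" as name(argument=value, ...), one argument or row to a line, values as JSON. move_arm: Moves the arm, as the interface text tells. Its arguments: {"type":"object","properties":{"commands":{"type":"array"},"grip_force":{"type":"number"}},"required":["commands"]}

```bash
ls; mkdir -p pics; python3 - <<'E'
from bench import r,cams
import cv2
s=r.observe(); print({k:s[k] for k in('time_s','tool_pos','eef_rot','force','width')}, r.pinch_z)
for n in('scene','top'):
    im=cams.read_camera(n); cv2.imwrite(f'pics/{n}0.png',im[:,:,::-1])
    i=cams.camera_info(n); print(n,i)
E
```

```text
pics
{'time_s': 0.0, 'tool_pos': array([0.15034608, 0.50260826, 0.23064718]), 'eef_rot': array([-3.14012263e+00, -2.44366171e-04,  2.85077667e+00]), 'force': array([ 0.8638372 , -0.91834757,  0.30630962]), 'width': 1.001572572701669} -0.0187
scene {'intrinsics': array([[483.3626918 ,   0.        , 321.20547699],
       [  0.        , 483.3626918 , 199.2692145 ],
       [  0.        ,   0.        ,   1.        ]]), 'k1': -0.00519421819777248, 'world_to_cam': array([[ 4.96891133e-01,  8.67812805e-01,  3.69217512e-04,
        -3.54892722e-01],
       [-6.95127031e-01,  3.97760163e-01,  5.98819893e-01,
         3.03027060e-01],
       [ 5.19516711e-01, -2.97804948e-01,  8.00883637e-01,
        -1.71050700e+00],
       [ 0.00000000e+00,  0.00000000e+00,  0.00000000e+00,
         1.00000000e+00]])}
top {'intrinsics': array([[407.76234672,   0.        , 313.24876764],
       [  0.        , 407.76234672, 198.48970333],
       [  0.        ,   0.        ,   1.        ]]), 'k1': -0.039820693264923684, 'world_to_cam': array([[-0.08106088, -0.99669676,  0.00496952,  0.11659914],
       [ 0.97497476, -0.07825672,  0.20808678, -0.60934374],
       [-0.20701053,  0.02171285,  0.97809774, -0.9088953 ],
       [ 0.        ,  0.        ,  0.        ,  1.        ]])}
```

View pics/scene0.png

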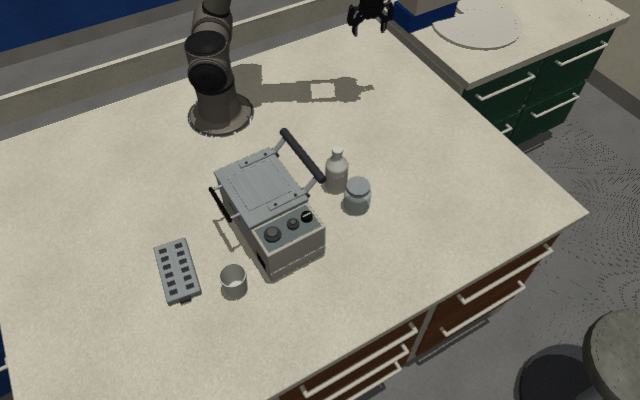

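View pics/top0.png

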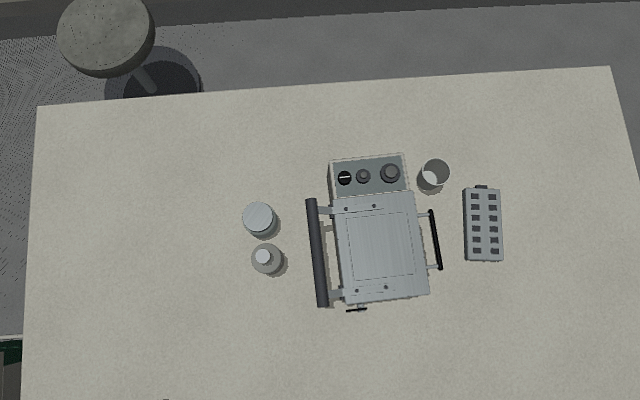

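Scene: the cleaner's front faces world -y, with the deck at its far side. In the top view, stop is at (390,173), start (363,176), handle bar (431,211)-(440,269), tumbler (435,173), cassette (483,223), and jar and bottle on the left at (260,220) and (267,258).

```bash
cat > h.py <<'E'
import numpy as np, cv2
from bench import r,cams
def ray(n,uv,info=None):
    i=info or cams.camera_info(n); K=i['intrinsics'];T=i['world_to_cam']
    p=cv2.undistortPoints(np.array([[uv]],float),K,np.array([i['k1'],0,0,0.]))[0,0]
    d=T[:3,:3].T@np.array([p[0],-p[1],-1]); o=-T[:3,:3].T@T[:3,3]; return o,d
def on(n,uv,z,info=None):
    o,d=ray(n,uv,info); return o+d*(z-o[2])/d[2]
def proj(n,P):
    i=cams.camera_info(n);c=i['world_to_cam']@np.r_[P,1];x,y=c[0]/-c[2],-c[1]/-c[2];f=1+i['k1']*(x*x+y*y)
    return (i['intrinsics']@np.array([x*f,y*f,1]))[:2]
E
python3 - <<'E'
from h import *
im=cv2.imread('pics/top0.png'); g=im.max(2)
# handle mask
m=np.zeros_like(g); m[200:280,422:450]=(g[200:280,422:450]<50)*255
n,l,st,c=cv2.connectedComponentsWithStats(m); k=1+np.argmax(st[1:,4]); print(st[k],c[k])
pts=np.argwhere(l==k)[:,::-1].astype(np.float32)
rc=cv2.minAreaRect(pts); print(rc)
vx,vy,x,y=cv2.fitLine(pts,cv2.DIST_L2,0,.01,.01).ravel()
t=((pts-[x,y])@[vx,vy]); a=on('top',[x+vx*t.min(),y+vy*t.min()],.160);b=on('top',[x+vx*t.max(),y+vy*t.max()],.160)
print('handle ends',a,b,np.linalg.norm(a-b),'mid',(a+b)/2)
for nm,uv,z in(('stop',(390,173),.172),('start',(363,176),.171),('dial',(344,178),.17),('tumbler',(435.5,171),.085),('cassN',(464,190),.028),('cassN2',(466,261),.028),('jar',(258,217),.1),('bottle',(263,256),.17)):
    print(nm,on('top',uv,z).round(4))
for nm,uv,z in(('stop',(272,233),.172),('start',(293,223.5),.171),('tumb',(233,271),.085)): print('scene',nm,on('scene',uv,z).round(4))
v=np.hstack([cv2.resize(im[140:320,300:520],None,fx=3,fy=3,interpolation=cv2.INTER_CUBIC)]); cv2.imwrite('pics/crop.png',v)
E
```

```text
[428 209  15  61 284] [435.22887324 240.00704225]
((434.9442138671875, 239.18948364257812), (61.17624282836914, 4.921356201171875), 79.82449340820312)
handle ends [ 0.55338606 -0.17773683  0.16      ] [ 0.42507309 -0.18227273  0.16      ] 0.12839312062747632 mid [ 0.48922958 -0.18000478  0.16      ]
stop [ 0.6365 -0.0993  0.172 ]
start [ 0.6347 -0.0408  0.171 ]
dial [6.338e-01 2.000e-04 1.700e-01]
tumbler [ 0.6556 -0.2277  0.085 ]
cassN [ 0.6158 -0.3118  0.028 ]
cassN2 [ 0.4408 -0.2892  0.028 ]
jar [0.5763 0.1966 0.1   ]
bottle [0.4819 0.1824 0.17  ]
scene stop [ 0.6464 -0.1028  0.172 ]
scene start [ 0.6466 -0.0437  0.171 ]
scene tumb [ 0.6468 -0.2223  0.085 ]
```

View pics/crop.png

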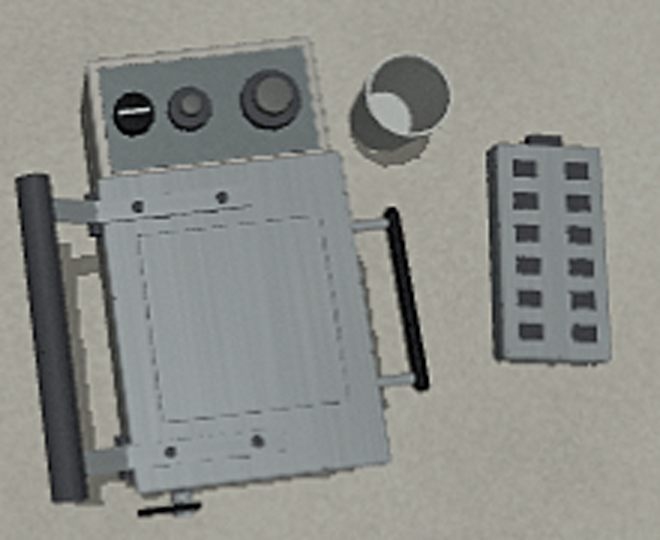

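The stop button is near (0.641, -0.100), and the handle's midpoint near (0.489, -0.180) with the bar nearly parallel to world x. I'll lift, close the jaw and head over to hover above stop.

Call:
move_arm(
  commands=[
    {"tx": 0, "ty": 0, "tz": 4, "roll": 0, "jaw": 255},
    {"tx": 0, "ty": 0, "tz": 8, "roll": 0, "jaw": 255},
    {"tx": 0, "ty": 0, "tz": 12, "roll": 0, "jaw": 255},
    {"tx": 2.5, "ty": -3, "tz": 13, "roll": -7, "jaw": 255},
    {"tx": 5, "ty": -6, "tz": 13, "roll": -14, "jaw": 255},
  ],
  grip_force=20,
)

```text
time_s: 0.52
tool_pos: [0.2007, 0.4441, 0.3646]
eef_rot: [3.135, 0.0, 2.605]
force: [1.7, -1.2, 0.0]
width: 0.298
finger_force: 0.0
```

Call:
move_arm(
  commands=[
    {"tx": 2.4, "ty": -3, "tz": 0, "roll": -6, "jaw": 255},
    {"tx": 4.8, "ty": -6, "tz": 0, "roll": -12, "jaw": 255},
    {"tx": 7.2, "ty": -9, "tz": 0, "roll": -18, "jaw": 255},
    {"tx": 9.6, "ty": -12, "tz": 0, "roll": -24, "jaw": 255},
    {"tx": 12, "ty": -15, "tz": 0, "roll": -30, "jaw": 255},
  ],
)

```text
time_s: 0.93
tool_pos: [0.3211, 0.2913, 0.3611]
eef_rot: [-3.141, 0.0, 2.078]
force: [1.6, 1.0, 0.2]
width: 0.001
finger_force: 0.0
```

Call:
move_arm(
  commands=[
    {"tx": 2.4, "ty": -3, "tz": 0, "roll": -6, "jaw": 255},
    {"tx": 4.8, "ty": -6, "tz": 0, "roll": -12, "jaw": 255},
    {"tx": 7.2, "ty": -9, "tz": 0, "roll": -18, "jaw": 255},
    {"tx": 9.6, "ty": -12, "tz": 0, "roll": -24, "jaw": 255},
    {"tx": 12, "ty": -15, "tz": 0, "roll": -27, "jaw": 255},
  ],
)

```text
time_s: 1.35
tool_pos: [0.4412, 0.1412, 0.3611]
eef_rot: [-3.141, -0.0, 1.606]
force: [1.0, 0.6, -0.0]
width: 0.002
finger_force: 0.0
```

Call:
move_arm(
  commands=[
    {"tx": 2.4, "ty": -3, "tz": 0, "roll": 0, "jaw": 255},
    {"tx": 4.8, "ty": -6, "tz": 0, "roll": 0, "jaw": 255},
    {"tx": 7.2, "ty": -9, "tz": 0, "roll": 0, "jaw": 255},
    {"tx": 9.6, "ty": -12, "tz": 0, "roll": 0, "jaw": 255},
    {"tx": 12, "ty": -15, "tz": 0, "roll": 0, "jaw": 255},
  ],
)

```text
time_s: 1.77
tool_pos: [0.5612, -0.0088, 0.3609]
eef_rot: [-3.141, -0.0, 1.611]
force: [0.1, -0.3, -0.3]
width: 0.004
finger_force: 0.0
```

Call:
move_arm(
  commands=[
    {"tx": 2.5, "ty": -3, "tz": -2, "roll": 0, "jaw": 255},
    {"tx": 5, "ty": -6, "tz": -4, "roll": 0, "jaw": 255},
    {"tx": 7, "ty": -9, "tz": -7, "roll": 0, "jaw": 255},
    {"tx": 8, "ty": -9.3, "tz": -10, "roll": 0, "jaw": 255},
    {"tx": 8, "ty": -9.3, "tz": -10, "roll": 0, "jaw": 255},
  ],
)

```text
time_s: 2.18
tool_pos: [0.6392, -0.1024, 0.2515]
eef_rot: [-3.128, -0.004, 1.608]
force: [-0.6, 0.3, -1.4]
width: 0.001
finger_force: 0.0
```

```bash
python3 - <<'E'
from h import *
s=r.observe(); print(s['tool_pos'],s['force'])
i=cams.camera_info('wrist'); im=cams.read_camera('wrist'); cv2.imwrite('pics/w1.png',im[:,:,::-1])
import pickle; pickle.dump(i,open('w1.pkl','wb'))
print('tcp px',proj('wrist',s['tool_pos']),[proj('wrist',p).round() for p in ([.641,-.1,.172],[.64,-.041,.171],[.489,-.18,.158])])
E
```

```text
[ 0.63924309 -0.1023977   0.25150655] [-0.61222107  0.2811944  -1.43449003]
tcp px [321.88951847 255.75322783] [array([325., 206.]), array([327., 134.]), array([168., 272.])]
```

View pics/w1.png

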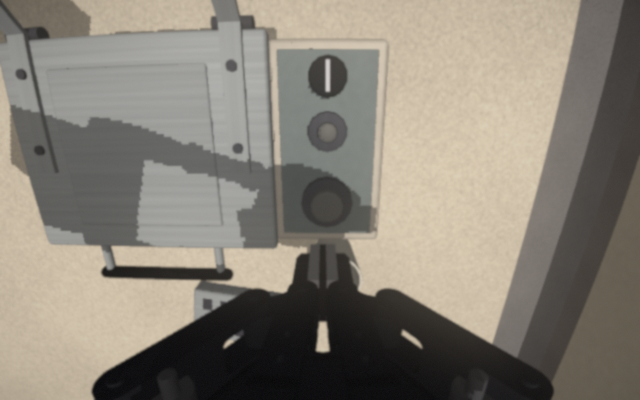

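Wrist view: stop's top is near (327,206), start near (327,132), and the bar runs (103,272)-(232,274). Stop agrees with the estimate.

```bash
python3 - <<'E'
from h import *
import pickle; i=pickle.load(open('w1.pkl','rb'))
print('stop',on('w',(327,206.5),.172,i),'start',on('w',(327.5,132),.171,i),'bar',on('w',(103,272),.160,i),on('w',(232,273.5),.160,i))
E
```

```text
stop [ 0.64219083 -0.10012005  0.172     ] start [ 0.63997667 -0.04046949  0.171     ] bar [ 0.42493691 -0.18248544  0.16      ] [ 0.55521664 -0.17567853  0.16      ]
```

Call:
move_arm(
  commands=[
    {"tx": 0.1, "ty": 0.2, "tz": -2, "roll": 0, "jaw": 255},
    {"tx": 0.1, "ty": 0.2, "tz": -4, "roll": 0, "jaw": 255},
    {"tx": 0.1, "ty": 0.2, "tz": -6, "roll": 0, "jaw": 255},
    {"tx": 0.1, "ty": 0.2, "tz": -7, "roll": 0, "jaw": 255},
    {"tx": 0.1, "ty": 0.2, "tz": -7, "roll": 0, "jaw": 255},
  ],
)

```text
time_s: 2.65
tool_pos: [0.6406, -0.0971, 0.1903]
eef_rot: [-3.139, -0.001, 1.612]
force: [0.1, 0.2, -0.3]
width: -0.003
finger_force: 0.0
```

Call:
move_arm(
  commands=[
    {"tx": 0.1, "ty": -0.3, "tz": -0.8, "roll": 0, "jaw": 255},
    {"tx": 0.1, "ty": -0.3, "tz": -1.5, "roll": 0, "jaw": 255},
    {"tx": 0.1, "ty": -0.3, "tz": -1.9, "roll": 0, "jaw": 255},
    {"tx": 0.1, "ty": -0.3, "tz": -2.1, "roll": 0, "jaw": 255},
    {"tx": 0.1, "ty": -0.3, "tz": -2.1, "roll": 0, "jaw": 255},
  ],
)

```text
time_s: 3.07
tool_pos: [0.6425, -0.1011, 0.1704]
eef_rot: [3.141, 0.0, 1.612]
force: [-1.0, 0.4, 2.2]
width: -0.001
finger_force: 0.9
```

Touching the button (2.2 N). Press on a little further.

Call:
move_arm(
  commands=[
    {"tx": 0, "ty": 0, "tz": -0.15, "roll": 0, "jaw": 255},
    {"tx": 0, "ty": 0, "tz": -0.3, "roll": 0, "jaw": 255},
    {"tx": 0, "ty": 0, "tz": -0.4, "roll": 0, "jaw": 255},
    {"tx": 0, "ty": 0, "tz": -0.4, "roll": 0, "jaw": 255},
    {"tx": 0, "ty": 0, "tz": -0.4, "roll": 0, "jaw": 255},
  ],
)

```text
time_s: 3.48
tool_pos: [0.6427, -0.1011, 0.1668]
eef_rot: [3.141, 0.0, 1.612]
force: [-1.0, -0.4, 3.0]
width: -0.0
finger_force: 2.1
```

Call:
move_arm(
  commands=[
    {"tx": 0, "ty": 0, "tz": -0.1, "roll": 0, "jaw": 255},
    {"tx": 0, "ty": 0, "tz": -0.2, "roll": 0, "jaw": 255},
    {"tx": 0, "ty": 0, "tz": -0.2, "roll": 0, "jaw": 255},
  ],
)

```text
time_s: 3.73
tool_pos: [0.6428, -0.1011, 0.166]
eef_rot: [3.14, 0.001, 1.612]
force: [-2.6, 0.3, 9.6]
width: -0.002
finger_force: 5.5
```

Home at about 10 N. I'll release it and go round to the front of the bar.

Call:
move_arm(
  commands=[
    {"tx": 0, "ty": 0, "tz": 1, "roll": 0, "jaw": 255},
    {"tx": 0, "ty": 0, "tz": 4, "roll": 0, "jaw": 255},
    {"tx": 0, "ty": 0, "tz": 8, "roll": 0, "jaw": 255},
    {"tx": -2, "ty": -2, "tz": 10, "roll": 0, "jaw": 255},
    {"tx": -4, "ty": -5, "tz": 10, "roll": 0, "jaw": 255},
  ],
)

```text
time_s: 4.15
tool_pos: [0.6047, -0.1498, 0.2698]
eef_rot: [3.132, 0.003, 1.616]
force: [-0.5, -2.0, 0.4]
width: -0.006
finger_force: 0.0
```

Call:
move_arm(
  commands=[
    {"tx": -2.5, "ty": -3, "tz": 0, "roll": 0, "jaw": 255},
    {"tx": -5, "ty": -6, "tz": 0, "roll": 0, "jaw": 255},
    {"tx": -8, "ty": -8, "tz": 0, "roll": 0, "jaw": 255},
    {"tx": -11.4, "ty": -8.9, "tz": -1, "roll": 0, "jaw": 255},
    {"tx": -11.4, "ty": -8.9, "tz": -4, "roll": 0, "jaw": 255},
  ],
)

```text
time_s: 4.57
tool_pos: [0.4858, -0.2432, 0.2279]
eef_rot: [3.137, 0.005, 1.608]
force: [2.4, -0.5, 0.8]
width: 0.001
finger_force: 0.0
```

Call:
move_arm(
  commands=[
    {"tx": 0, "ty": 0, "tz": -3, "roll": 0, "jaw": 255},
    {"tx": 0, "ty": 0, "tz": -6, "roll": 0, "jaw": 255},
    {"tx": 0, "ty": 0, "tz": -9, "roll": 0, "jaw": 255},
    {"tx": 0, "ty": 1, "tz": -9.2, "roll": 0, "jaw": 255},
    {"tx": 0, "ty": 2, "tz": -9.2, "roll": 0, "jaw": 255},
  ],
)

```text
time_s: 4.98
tool_pos: [0.4876, -0.219, 0.131]
eef_rot: [-3.138, -0.003, 1.61]
force: [-0.0, 0.5, 1.1]
width: -0.001
finger_force: 0.0
```

```bash
python3 - <<'E'
from h import *
im=cams.read_camera('scene'); s=r.observe(); print(s['tool_pos'],s['force'],s['time_s'])
t=cams.read_camera('top')
a=cv2.resize(im[110:310,140:400],None,fx=3,fy=3,interpolation=cv2.INTER_CUBIC)
cv2.imwrite('pics/s2.png',a[:,:,::-1]); cv2.imwrite('pics/t2.png',cv2.resize(t[120:330,220:520],None,fx=2.6,fy=2.6)[:,:,::-1])
E
```

```text
[ 0.48851477 -0.21743604  0.13272115] [-0.08659825  1.73435967  0.52994679] 5.0333
```

View pics/s2.png

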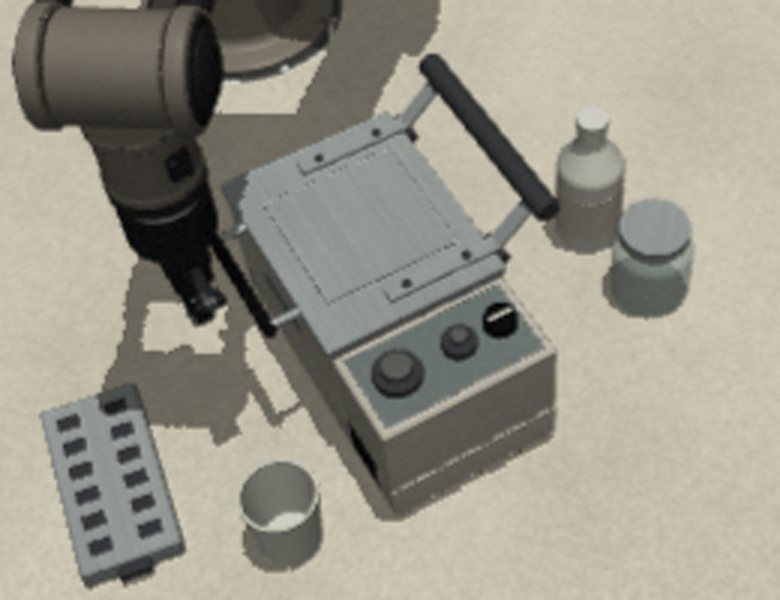

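The fingertips are in front of the bar, near (205,300) in the crop, with the lid still shut and everything around it undisturbed. Closing in until contact.

Call:
move_arm(
  commands=[
    {"tx": 0, "ty": 0.8, "tz": 0, "roll": 0, "jaw": 255},
    {"tx": 0, "ty": 1.6, "tz": 0, "roll": 0, "jaw": 255},
    {"tx": 0, "ty": 2.0, "tz": 0, "roll": 0, "jaw": 255},
    {"tx": 0, "ty": 2.2, "tz": 0, "roll": 0, "jaw": 255},
    {"tx": 0, "ty": 2.2, "tz": 0, "roll": 0, "jaw": 255},
  ],
)

```text
time_s: 5.5
tool_pos: [0.4887, -0.1975, 0.1329]
eef_rot: [3.141, 0.001, 1.612]
force: [-0.6, -0.7, -0.7]
width: 0.004
finger_force: 0.0
```

Call:
move_arm(
  commands=[
    {"tx": 0, "ty": 0.1, "tz": 0, "roll": 0, "jaw": 255},
    {"tx": 0, "ty": 0.2, "tz": 0, "roll": 0, "jaw": 255},
    {"tx": 0, "ty": 0.2, "tz": 0, "roll": 0, "jaw": 255},
  ],
)

```text
time_s: 5.75
tool_pos: [0.4885, -0.1961, 0.1323]
eef_rot: [3.142, -0.0, 1.611]
force: [-0.2, 0.1, 0.0]
width: -0.003
finger_force: 0.0
```

Call:
move_arm(
  commands=[
    {"tx": 0, "ty": 0.1, "tz": 0, "roll": 0, "jaw": 255},
    {"tx": 0, "ty": 0.2, "tz": 0, "roll": 0, "jaw": 255},
    {"tx": 0, "ty": 0.2, "tz": 0, "roll": 0, "jaw": 255},
  ],
)

```text
time_s: 6.0
tool_pos: [0.4885, -0.1957, 0.1324]
eef_rot: [3.141, 0.003, 1.612]
force: [-0.1, -7.6, -2.4]
width: -0.006
finger_force: 3.6
```

Contact at 7.6 N. Now drag it up slowly, following the arc.

Call:
move_arm(
  commands=[
    {"tx": 0, "ty": 0.02, "tz": 0.2, "roll": 0, "jaw": 255},
    {"tx": 0, "ty": 0.03, "tz": 0.5, "roll": 0, "jaw": 255},
    {"tx": 0, "ty": 0.05, "tz": 0.8, "roll": 0, "jaw": 255},
    {"tx": 0, "ty": 0.07, "tz": 1.1, "roll": 0, "jaw": 255},
    {"tx": 0, "ty": 0.1, "tz": 1.4, "roll": 0, "jaw": 255},
  ],
)

```text
time_s: 6.42
tool_pos: [0.4885, -0.1952, 0.1466]
eef_rot: [3.141, 0.003, 1.611]
force: [-2.1, -8.7, -0.8]
width: -0.002
finger_force: 4.4
```

```bash
cat > look.py <<'E'
import sys
from h import *
im=cams.read_camera('scene'); a=cv2.resize(im[120:280,170:370],None,fx=4,fy=3.75,interpolation=cv2.INTER_CUBIC)[:600]
cv2.imwrite(f'pics/{sys.argv[1]}.png',a[:,:,::-1]); print(r.observe()['force'],r.observe()['time_s'])
E
python3 look.py s3
```

```text
[-2.32146298 -7.62312772 -0.30339789] 6.4667
```

View pics/s3.png

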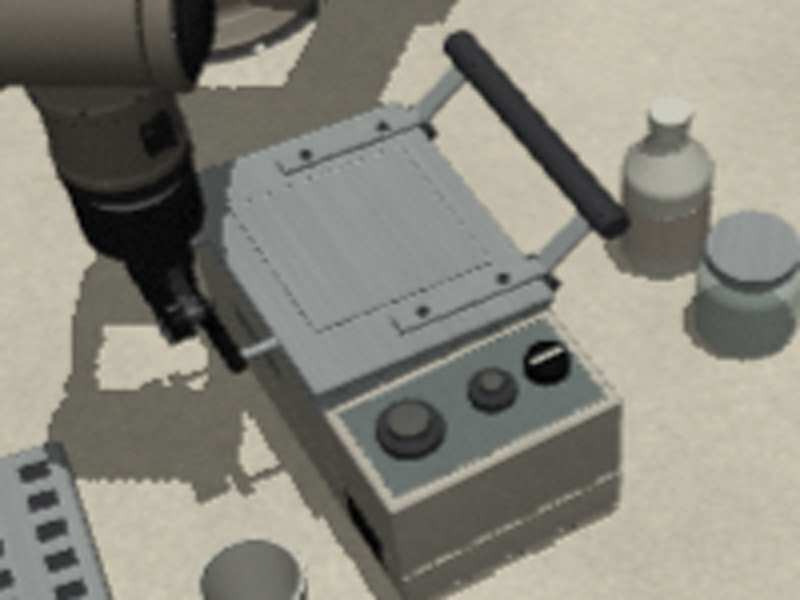

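```bash
python3 - <<'E'
from h import *
for z in(.158,.165,.172): print(z,proj('scene',[.553,-.177,z]))
E
```

```text
0.158 [230.43198778 221.47855771]
0.165 [230.02207204 219.94327172]
0.172 [229.60843855 218.3940201 ]
```

Bar end moved from row 220 to 216.5, as 14 mm of lift predicts, so there's no slip. Continuing along the arc.

Call:
move_arm(
  commands=[
    {"tx": 0, "ty": 0.03, "tz": 0.4, "roll": 0, "jaw": 255},
    {"tx": 0, "ty": 0.07, "tz": 0.8, "roll": 0, "jaw": 255},
    {"tx": 0, "ty": 0.12, "tz": 1.2, "roll": 0, "jaw": 255},
    {"tx": 0, "ty": 0.17, "tz": 1.6, "roll": 0, "jaw": 255},
    {"tx": 0, "ty": 0.23, "tz": 2.0, "roll": 0, "jaw": 255},
  ],
)

```text
time_s: 6.88
tool_pos: [0.4884, -0.1929, 0.1667]
eef_rot: [3.141, 0.004, 1.611]
force: [-2.4, -7.6, -0.5]
width: 0.001
finger_force: 4.1
```

Call:
move_arm(
  commands=[
    {"tx": 0, "ty": 0.07, "tz": 0.4, "roll": 0, "jaw": 255},
    {"tx": 0, "ty": 0.14, "tz": 0.8, "roll": 0, "jaw": 255},
    {"tx": 0, "ty": 0.23, "tz": 1.2, "roll": 0, "jaw": 255},
    {"tx": 0, "ty": 0.33, "tz": 1.6, "roll": 0, "jaw": 255},
    {"tx": 0, "ty": 0.43, "tz": 2.0, "roll": 0, "jaw": 255},
  ],
)

```text
time_s: 7.3
tool_pos: [0.4883, -0.1887, 0.1868]
eef_rot: [-3.142, 0.004, 1.611]
force: [-2.4, -8.9, -0.2]
width: 0.005
finger_force: 4.3
```

Call:
move_arm(
  commands=[
    {"tx": 0, "ty": 0.11, "tz": 0.4, "roll": 0, "jaw": 255},
    {"tx": 0, "ty": 0.23, "tz": 0.8, "roll": 0, "jaw": 255},
    {"tx": 0, "ty": 0.36, "tz": 1.2, "roll": 0, "jaw": 255},
    {"tx": 0, "ty": 0.49, "tz": 1.6, "roll": 0, "jaw": 255},
    {"tx": 0, "ty": 0.63, "tz": 2.0, "roll": 0, "jaw": 255},
  ],
)

```text
time_s: 7.72
tool_pos: [0.4881, -0.1824, 0.2069]
eef_rot: [-3.141, 0.004, 1.611]
force: [-3.5, -9.8, 2.6]
width: 0.004
finger_force: 4.4
```

Call:
move_arm(
  commands=[
    {"tx": 0, "ty": 0.15, "tz": 0.4, "roll": 0, "jaw": 255},
    {"tx": 0, "ty": 0.31, "tz": 0.8, "roll": 0, "jaw": 255},
    {"tx": 0, "ty": 0.48, "tz": 1.2, "roll": 0, "jaw": 255},
    {"tx": 0, "ty": 0.66, "tz": 1.6, "roll": 0, "jaw": 255},
    {"tx": 0, "ty": 0.85, "tz": 2.0, "roll": 0, "jaw": 255},
  ],
)

```text
time_s: 8.13
tool_pos: [0.4878, -0.174, 0.227]
eef_rot: [-3.141, 0.004, 1.611]
force: [-5.0, -9.4, 2.8]
width: 0.002
finger_force: 4.5
```

```bash
python3 look.py s4
```

```text
[-4.00400698 -6.72889083  3.73854427] 8.1833
```

View pics/s4.png

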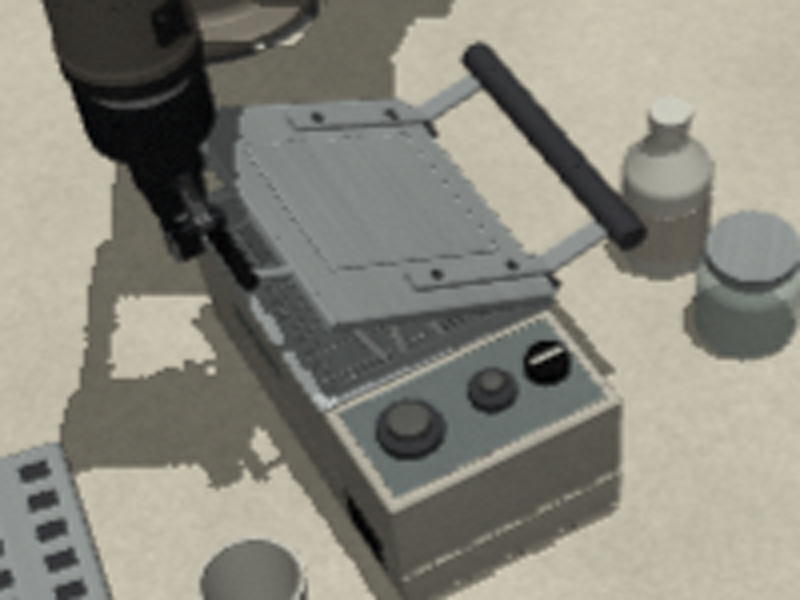

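Lid follows the fingers (bar end about (250,285) in the crop, near 0.46 rad) and the housing hasn't moved. Going on with slightly less push.

Call:
move_arm(
  commands=[
    {"tx": -0.02, "ty": 0.17, "tz": 0.4, "roll": 0, "jaw": 255},
    {"tx": -0.04, "ty": 0.37, "tz": 0.8, "roll": 0, "jaw": 255},
    {"tx": -0.06, "ty": 0.59, "tz": 1.2, "roll": 0, "jaw": 255},
    {"tx": -0.08, "ty": 0.82, "tz": 1.6, "roll": 0, "jaw": 255},
    {"tx": -0.1, "ty": 1.05, "tz": 2.0, "roll": 0, "jaw": 255},
  ],
)

```text
time_s: 8.6
tool_pos: [0.4878, -0.163, 0.2473]
eef_rot: [3.14, 0.004, 1.611]
force: [-0.5, -6.4, 3.1]
width: -0.007
finger_force: 3.1
```

Call:
move_arm(
  commands=[
    {"tx": 0, "ty": 0.26, "tz": 0.4, "roll": 0, "jaw": 255},
    {"tx": 0, "ty": 0.53, "tz": 0.8, "roll": 0, "jaw": 255},
    {"tx": 0, "ty": 0.82, "tz": 1.2, "roll": 0, "jaw": 255},
    {"tx": 0, "ty": 1.12, "tz": 1.6, "roll": 0, "jaw": 255},
    {"tx": 0, "ty": 1.43, "tz": 2.0, "roll": 0, "jaw": 255},
  ],
)

```text
time_s: 9.02
tool_pos: [0.4874, -0.1489, 0.2675]
eef_rot: [3.141, 0.004, 1.611]
force: [-2.3, -6.3, 3.8]
width: 0.003
finger_force: 3.7
```

Call:
move_arm(
  commands=[
    {"tx": 0, "ty": 0.27, "tz": 0.32, "roll": 0, "jaw": 255},
    {"tx": 0, "ty": 0.55, "tz": 0.64, "roll": 0, "jaw": 255},
    {"tx": 0, "ty": 0.84, "tz": 0.96, "roll": 0, "jaw": 255},
    {"tx": 0, "ty": 1.14, "tz": 1.28, "roll": 0, "jaw": 255},
    {"tx": 0, "ty": 1.45, "tz": 1.6, "roll": 0, "jaw": 255},
  ],
)

```text
time_s: 9.43
tool_pos: [0.4876, -0.1323, 0.2827]
eef_rot: [3.141, 0.0, 1.611]
force: [0.0, -2.0, 1.2]
width: -0.002
finger_force: 0.9
```

Call:
move_arm(
  commands=[
    {"tx": 0, "ty": 0.32, "tz": 0.3, "roll": 0, "jaw": 255},
    {"tx": 0, "ty": 0.65, "tz": 0.6, "roll": 0, "jaw": 255},
    {"tx": 0, "ty": 0.98, "tz": 0.9, "roll": 0, "jaw": 255},
    {"tx": 0, "ty": 1.32, "tz": 1.2, "roll": 0, "jaw": 255},
    {"tx": 0, "ty": 1.66, "tz": 1.5, "roll": 0, "jaw": 255},
  ],
)

```text
time_s: 9.85
tool_pos: [0.4874, -0.115, 0.2973]
eef_rot: [-3.141, -0.001, 1.612]
force: [0.2, -0.1, 0.7]
width: 0.004
finger_force: 0.0
```

Contact force is gone, so the counterweight is taking over. Hold and look.

Call:
move_arm(
  commands=[
    {"tx": 0, "ty": -0.2, "tz": 0, "roll": 0, "jaw": 255},
    {"tx": 0, "ty": -0.2, "tz": 0, "roll": 0, "jaw": 255},
    {"tx": 0, "ty": -0.2, "tz": 0, "roll": 0, "jaw": 255},
    {"tx": 0, "ty": -0.2, "tz": 0, "roll": 0, "jaw": 255},
    {"tx": 0, "ty": -0.2, "tz": 0, "roll": 0, "jaw": 255},
  ],
)

```text
time_s: 10.27
tool_pos: [0.4874, -0.1178, 0.2971]
eef_rot: [-3.141, -0.0, 1.611]
force: [-0.3, -0.1, -0.0]
width: -0.007
finger_force: 0.0
```

```bash
python3 look.py s5
```

```text
[ 0.47964851 -0.74244168 -0.07746989] 10.3167
```

View pics/s5.png

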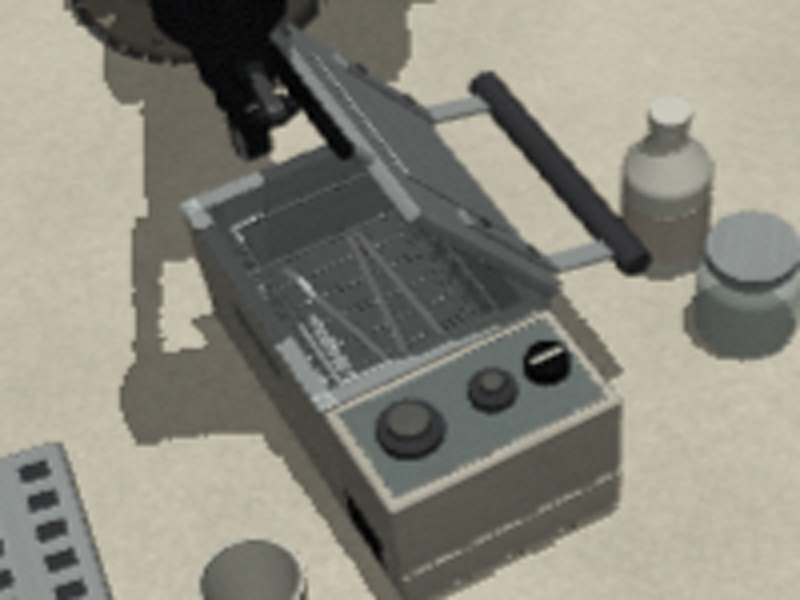

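The lid has left the fingers and is swinging on by itself. Its bar end, near (345,150), is already clear of the fingertips at (255,145). I'll back away and give it time.

Call:
move_arm(
  commands=[
    {"tx": 0, "ty": -2, "tz": 0, "roll": 0, "jaw": 255},
    {"tx": 0, "ty": -4, "tz": 0, "roll": 0, "jaw": 255},
    {"tx": 0, "ty": -6, "tz": 0, "roll": 0, "jaw": 255},
    {"tx": 0, "ty": -8, "tz": 1, "roll": 0, "jaw": 255},
    {"tx": 0, "ty": -10, "tz": 2, "roll": 0, "jaw": 255},
  ],
)

```text
time_s: 10.73
tool_pos: [0.4871, -0.2185, 0.317]
eef_rot: [-3.14, -0.001, 1.612]
force: [0.7, -0.3, -0.1]
width: -0.003
finger_force: 0.0
```

Call:
move_arm(
  commands=[
    {"tx": 0, "ty": -2, "tz": 0, "roll": 0, "jaw": 255},
    {"tx": 0, "ty": -4, "tz": 0, "roll": 0, "jaw": 255},
    {"tx": 0, "ty": -5, "tz": 0, "roll": 0, "jaw": 255},
    {"tx": 0, "ty": -5, "tz": 0, "roll": 0, "jaw": 255},
    {"tx": 0, "ty": -5, "tz": 0, "roll": 0, "jaw": 255},
  ],
)

```text
time_s: 11.15
tool_pos: [0.4874, -0.2675, 0.3169]
eef_rot: [-3.141, -0.001, 1.611]
force: [-0.7, 0.1, -0.1]
width: 0.004
finger_force: 0.0
```

```bash
python3 - <<'E'
from h import *
p=None
for k in range(80):
    im=cams.read_camera('scene').astype(int)
    if k%10==9:
        if p is not None: print(r.observe()['time_s'],(abs(im-p).max(2)>40).sum())
        p=im
a=cv2.resize(im.astype(np.uint8)[100:310,140:400],None,fx=3,fy=2.8)
cv2.imwrite('pics/s6.png',a[:,:,::-1])
E
```

```text
12.15 87
12.65 0
13.15 0
13.65 4
14.15 1
14.65 0
15.15 7
```

View pics/s6.png

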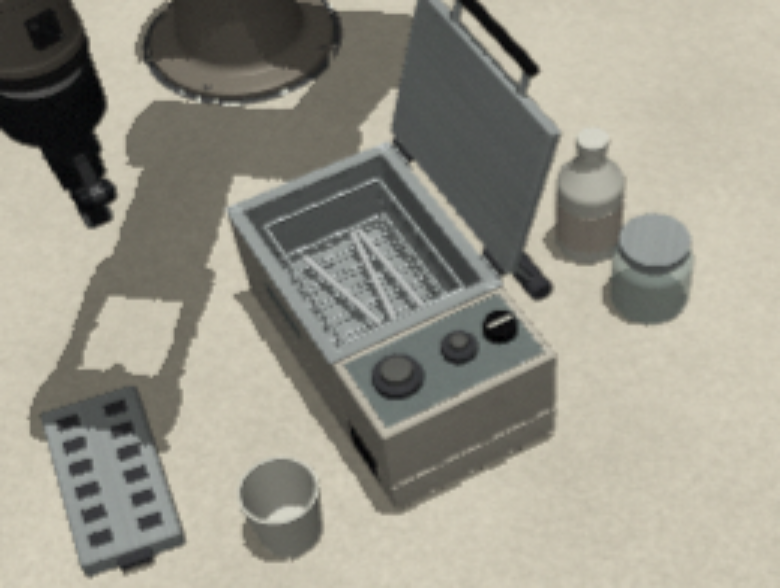

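The lid rests fully open and still, with its handle at about (500,40), the button released, the neighbours undisturbed and the arm clear.

```bash
python3 -c "
from bench import r
print(r.job_done())"
```

```text
the job is handed in; nothing more can be done
None
```

I pressed the stop button home (about 10 N) and released it, then pushed the lid up until the counterweight took it over; it now rests fully open, nothing around it looks moved, and I handed the job in at about 15 s (no verdict was shown).

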